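Probe a layout control module in the cam-lift test fixture

TASK

Pick up the control module with the green terminals with a light grip, no more than 40 N because its housing is thin, and set it down gently without dropping it or pressing hard, flat and fully home in the nest of the test fixture with its green terminals towards the open front of the fixture. Then swing the red-barred cam lever up to its highest lift, where it stands straight up, so that the spring probes press on the module, and finish while holding the lever there: a spring would pull it back. Leave everything else on the bench where it is.

Things in the scene. Friction and masses are not known exactly. Their poses are not given: they have to be found in the camera images.
- module_grip (a point): centre (half-way up) of the loose module to test: box 90 (x) x 58 (y) x 40 mm (z), about 0.45 kg, black and grey plastic, GREEN terminal block at its -x end. Starts flat on the dark 2 mm mat, in either of two places. Grip it lightly across the 58 mm width: a grip of 20 to 30 N carries it, 50 N or more a finger cracks its thin housing
- module_terminals (a point): middle of the module's terminal end face, 45 mm from its centre along the module's -x
- nest (a point): centre of the nest on the fixture, at the height of the module's underside when home (102 mm). Axes: x to the fixture's back, y left, z up; the module's x axis goes along this x (terminals at -x, the open front, robot's side). Two rails 12 mm above the deck carry it; white corner guides (2 mm clear, flared, 15 mm above the rails, 16 mm along each side) leave the sides' middles free
- fixture: the fixed test fixture, grey and black box 220 (x) x 190 (y) x 90 mm high, origin at the centre of its underside, same axes as the nest; it is screwed down
- cam_axis (a point): point on the axis of the cam shaft (axis along the fixture's y) abreast of the middle of the lever's red bar; the bar circles it at 110 mm radius in the fixture's x-z plane. 50 mm above the bench.
- lever_bar (a point): middle of the lever's red grip bar: round, 16 mm diameter, 66 mm long along the fixture's y, sticking out sideways from the lever on the fixture's right (-y) side. At rest 106 mm in front (fixture's -x) of the cam axis and 78 mm above the bench; at highest lift straight above the axis, 160 mm above the bench
- cam_lever (a joint): angle of the cam lever (rad): 0 at rest, lever pointing to the fixture's front and 15 degrees up; grows as the bar goes up and back; 1.309 = straight up = highest lift; beyond that the lift falls again, stop at 1.8. A return spring (about 5 N at the bar) always pulls it back to 0.
- probe_plate (a joint): lift of the probe plate (m) driven by the cam: 0 at rest, 0.0059 at the highest lift; it carries eight brass spring probes that touch the module from below; a red indicator pin in the deck rises with it
- other_module: other control module, same housing but ORANGE terminals: leave alone
- screwdriver: red-handled screwdriver lying at the robot's right: bystander
- multimeter: yellow multimeter, 150 x 75 x 38 mm: bystander
- cleaner_can: spray can, 52 mm diameter, 150 mm high: bystander
- solder_spool: solder spool, 60 mm diameter, 40 mm high: bystander
- carton: red and white carton, 75 x 130 x 45 mm: bystander
Mind the look-alikes: they are no part of the job. What is shaped like the part that bears module_grip but turquoise or yellow is not meant.

How it is judged:
On the way, in this order (a step that is already met when the one before it is completed fails the run):
1. the green-terminal module lies home in the nest, let go, with the cam lever still down (distance between module_grip and nest below 0.0245 m and horizontal distance between module_grip and nest below 0.005 m and angle between module_grip's own z axis and vertical below 0.05 rad and x of module_terminals in the frame of nest below -0.035 m and contact force between the fingers and module below 0.1 N and value of joint cam_lever below 0.3 rad), for 0.2 s.
2. the cam lever is brought to its highest lift and steadied there (value of joint cam_lever between 1.189 and 1.429 rad and velocity of joint cam_lever between -0.1 and 0.1 rad/s), for 0.5 s.
At the end, for the whole second after the job is handed in: Fingers still hold the cam lever steady within 7 degrees of straight up (lift at least 5.6 mm); the green-terminal module, let go, lies flat in the nest (centre within 5 mm, at most about 4 mm above its rails, terminals to the front), the spring probes pressing on it with over 1 N (all of step 2 and distance between module_grip and nest below 0.0245 m and horizontal distance between module_grip and nest below 0.005 m and angle between module_grip's own z axis and vertical below 0.05 rad and x of module_terminals in the frame of nest below -0.035 m and contact force between the fingers and module below 0.1 N and value of joint probe_plate above 0.0056 m and contact force between probes and module above 1 N and contact force between the fingers and cam_lever above 1 N); the arm keeps its last pose, push and grip.
It fails at once if the module squeezed with 50 N or more a finger (100 N over both) (contact force between the fingers and module above 100 N).
It fails at once if the module pressed or knocked on the fixture with more than 40 N (contact force between module and fixture above 40 N).
It fails at once if the module dropped (falling free faster than 0.3 m/s) (contact force between the fingers and module below 0.1 N and linear speed of module above 0.3 m/s).
It fails at once if a bystander moved more than 25 mm (distance of any of other_module, screwdriver, multimeter, cleaner_can, solder_spool, carton from where it was at the start of the episode above 0.025 m).
It also fails if it takes over 51 s, if anything falls off the work surface, if the arm or the gripper's body presses on something with over 40 N, if the wrist force passes 120 N, or if a joint passes its speed limit or range.

ROBOT

A 6-joint arm with a two-finger parallel gripper is mounted at the origin on the work surface. World frame = base frame: x ahead of the robot, y to its left, z up, the work surface at z = 0. Lengths are in m, angles in rad, forces in N, time in s.
With the tool pointing down it reaches from about 0.35 to 0.85 m from the base axis. Payload 8.1 kg.
Tool frame: the origin (TCP) lies at the very end of the fingers, on their centre line; the grasp point (between the pads) lies robot.grip_point_offset behind it (robot.grip_point_offset is the distance from the TCP to the grasp point, in m); z points along the fingers, y is the line along which they close (so a half turn about z gives the same grasp; the last joint's range is limited). The gripper opens to 93 mm and grips with 3 to 60 N. Pads are 15 mm wide; open, the fingers measure 128 mm over their backs; the gripper's body (75 mm by 188 mm) begins 65 mm behind the grasp point.
Start: joints at [-0.085, 0.13, 1.488, -0, 1.523, -0.085], TCP at [0.6, 0, 0.219] pointing down, gripper open.
Joint ranges: [-2.96, 2.96], [-0.89, 2.26], [0.02, 2.5], [-1.34, 4.48], [0, 2.73], [-2.66, 2.66]. Speed limits (rad/s): [2.39, 2.39, 2.79, 3.14, 3.14, 3.14].

INTERFACE

Orientations are given as a rotation vector (axis times angle).
In Python, from plant import robot, eyes gives the robot as it stands. The module is installed in compiled form; this text tells all that it offers.
- The arm moves only by the tool apply_moves, never from a script. Its argument "steps" is one flat list of numbers, 7 for each row, row after row: the shift along the tool's x, y, z in units of 30 mm (1.0 is 30 mm), then the turn, a rotation vector about the tool's x, y, z in units of 6 degrees (1.0 is 6 degrees), then the opening in per cent of the stroke, from 0 (shut) to 100 (fully open). In form: [dx, dy, dz, ax, ay, az, fingers, dx, dy, dz, ax, ay, az, fingers, ...]. A call has 1 to 12 rows; each row shifts and turns the commanded pose from where the row before left it, along the tool's axes as they then stand; what a row does not reach is not made up. A row lasts 1/12 s, in which the tool goes at most 41.7 mm and 7.16 degrees, less where a joint would pass 70% of its speed; a pose out of reach is approached as far as the arm can. A call is refused whole if a number of a shift passes 1 or a number of a turn 1, either way. A call with a gripper value outside its range is refused whole. The fingers move at their own pace and stop on an object; "grip_force" is the grip in N (left out, the last holds). Time passes only in rows, so rows that do not move let the fingers close. It gives the time, the measured TCP pose, the force, the opening and the grip force at its end, in the units of the state.
- robot.read_state(): the state, without advancing time (a new reading comes with each control period).
- eyes.read_camera(name): name is "scene" or "side" or "wrist"; returns the picture (400x640x3 uint8, red, green, blue); there is no depth.
- eyes.calibration(name): a dict with "K" (3x3 intrinsics, pixels), "R" (3x3) and "t" (3): a world point X has camera coordinates R X + t. Camera axes: x right, y down, z forward; pixel columns grow to the right and rows downward; lengths in m; the calibration is good to about 2 mm. A picture is of the moment at which its call begins: read the wrist's pose just before it. calibration takes no time and is no camera call; for the wrist camera it gives the pose at the moment of the call.
- robot.close_job(): hands the job in; it is judged then, once.
Trained networks look in the newest picture that a camera, given by its name, has taken for a name from the list of things; names that differ only in an ending like _2 or _b are one class to them, and where a whole thing is asked for, a point or a joint stands for the part that bears it (a point fixed in the world has none). Each returns a list of dicts, best first, with "conf" (0 to 1); they miss things now and then, are a little off and sometimes report something else, mostly with a low value. They report only what shows in the picture. A call takes as long as a camera call. They do not tell look-alikes from the thing itself.
- eyes.search_frame(camera, thing): "rect" ([left, top, width, height] in pixels, round what is visible of it).
- eyes.place_of(camera, thing): "xy" ([column, row] in pixels: a listed point, or the origin of a listed thing).
The state is a dict: "t": time; "q": joint angles; "dq": joint speeds; "joint_torque": joint torques, N m; "tool_pos": TCP position; "orientation": TCP orientation; "force": force on the tool from outside, world axes, zero at the start; "wrist_torque": the same for the moment, N m; "opening": finger opening in m; "gripper_force": force on a finger pad.
Only numpy, scipy, OpenCV 4.12 (cv2) and the standard library are available. Lean on these libraries where they do the work, as an engineer would, in place of code of your own. Each camera call takes 0.05 s, during which the arm holds its last target. There are 200 camera calls.

## Working session

There is one attempt and no reset: what is moved stays moved. The work goes in short steps, Python scripts to look and compute and a tool call to move; the robot and the scene stay as the last step left them, time stands still between calls to the robot, and variables do not carry over. Pictures are saved under pics/ and viewed, at most 10 in all, crops included, and the job is handed in when it is done.

Besides the shell and the picture viewer there is one more tool, called after "Request:" by a JSON object that holds its "method" and its "body". apply_moves: Moves the arm, as the interface text tells. Its arguments: {"type":"object","properties":{"steps":{"type":"array"},"grip_force":{"type":"number"}},"required":["steps"]}

```bash
mkdir -p pics
cat > h.py <<'E'
import numpy as np, cv2
from plant import robot, eyes
from scipy.spatial.transform import Rotation as Rn
def snap(c,name=None):
    im=eyes.read_camera(c)
    if name: cv2.imwrite('pics/'+name,im[:,:,::-1])
    return im
def ray(cal,px):
    K,R,t=[np.array(cal[k]) for k in('K','R','t')]
    d=R.T@np.linalg.solve(K,[px[0],px[1],1.]); return -R.T@t,d/np.linalg.norm(d)
def tri(obs):
    A=np.zeros((3,3));b=np.zeros(3);rs=[ray(c,p) for c,p in obs]
    for o,d in rs:
        P=np.eye(3)-np.outer(d,d);A+=P;b+=P@o
    X=np.linalg.solve(A,b)
    return X,[float(np.linalg.norm((np.eye(3)-np.outer(d,d))@(X-o))) for o,d in rs]
def atz(cal,px,z):
    o,d=ray(cal,px); return o+d*(z-o[2])/d[2]
def proj(cal,X):
    p=np.array(cal['K'])@(np.array(cal['R'])@X+np.array(cal['t']));return p[:2]/p[2]
E
python3 - <<'E'
from h import *
np.set_printoptions(precision=4,suppress=True)
print(robot.read_state(), robot.grip_point_offset)
ims=[snap(c) for c in('scene','side')]
cv2.imwrite('pics/a.png',cv2.resize(np.vstack(ims),(480,600))[:,:,::-1]) if 0 else None
cv2.imwrite('pics/scene.png',cv2.resize(ims[0],(800,500),interpolation=cv2.INTER_CUBIC)[:,:,::-1]);cv2.imwrite('pics/side.png',cv2.resize(ims[1],(800,500),interpolation=cv2.INTER_CUBIC)[:,:,::-1])
for c in('scene','side'):
    cal=eyes.calibration(c);print(c,ray(cal,(320,200)))
    for n in['module_grip','module_terminals','nest','fixture','cam_axis','lever_bar']:
        print(n,[(np.round(d['xy']),round(d['conf'],2)) for d in eyes.place_of(c,n)][:4])
E
```

```text
{'t': 0.0, 'q': array([-0.0854,  0.1312,  1.4893,  0.    ,  1.523 , -0.0854]), 'dq': array([ 0.0017, -0.0012, -0.0014, -0.0007, -0.001 ,  0.0011]), 'joint_torque': array([ -0.0016, -55.9853, -49.1756,   0.0767,   0.0359,  -0.0003]), 'tool_pos': array([0.5994, 0.0001, 0.2176]), 'orientation': array([-2.2205, -2.2205,  0.0018]), 'force': array([ 0.4462,  0.0882, -0.135 ]), 'wrist_torque': array([0.008 , 0.0079, 0.0291]), 'gripper_force': 0.0, 'opening': 0.09335910354179258} 0.0188
scene (array([ 1.1749, -0.4012,  1.174 ]), array([-0.4653,  0.3204, -0.8252]))
module_grip [(array([289., 174.]), 0.93), (array([410., 122.]), 0.71), (array([379., 181.]), 0.66)]
module_terminals [(array([407., 108.]), 0.98), (array([367., 172.]), 0.78), (array([279., 171.]), 0.63)]
nest [(array([321., 218.]), 0.78), (array([440., 143.]), 0.66)]
fixture [(array([319., 238.]), 0.72)]
cam_axis [(array([273., 241.]), 0.63)]
lever_bar []
side (array([ 0.1393, -0.8632,  0.9083]), array([ 0.3058,  0.6898, -0.6563]))
module_grip [(array([305., 168.]), 0.83), (array([276., 222.]), 0.72), (array([242., 138.]), 0.58), (array([345., 155.]), 0.49)]
module_terminals [(array([228., 138.]), 0.89), (array([267., 235.]), 0.63), (array([292., 173.]), 0.56), (array([350., 220.]), 0.24)]
nest [(array([352., 190.]), 0.56), (array([326., 241.]), 0.27)]
fixture [(array([351., 219.]), 0.66)]
cam_axis [(array([359., 238.]), 0.96)]
lever_bar [(array([325., 240.]), 0.91)]
```

View pics/scene.png

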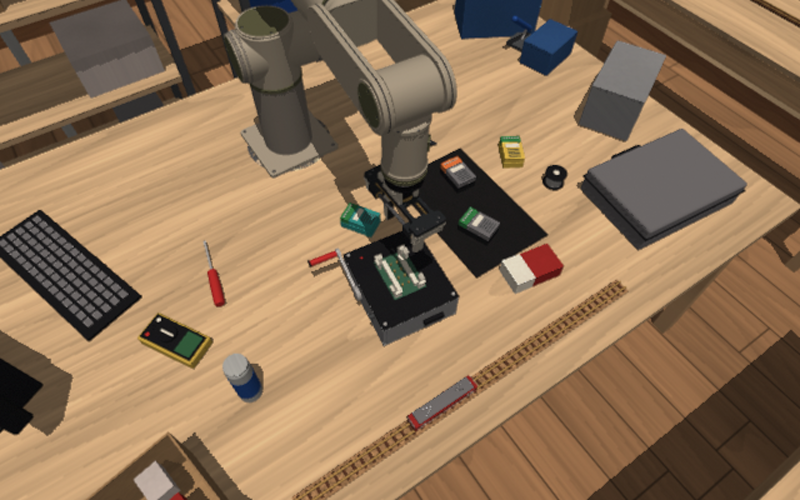

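View pics/side.png

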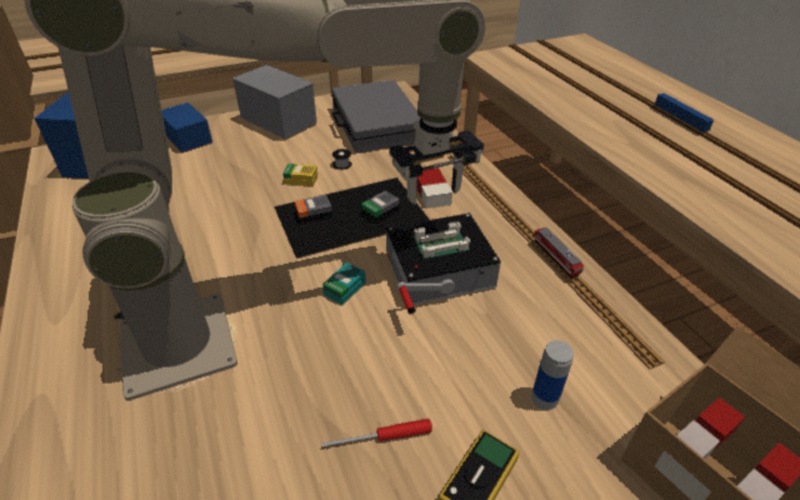

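The green-terminal black/grey module is at scene (379,181) and side (305,168). The look-alikes are:
- turquoise: scene (289,174), side (276,226)
- yellow with a green end: scene (410,122), side (240,138)
- orange terminals on the mat: scene (367,137), side (250,165)

I choose the one on the mat with green terminals. The fixture's red bar is at scene ~(258,206), side (325,240).

Run:
```python
from h import *
np.set_printoptions(precision=4,suppress=True)
s,d=eyes.calibration('scene'),eyes.calibration('side')
for n,a,b in[('grip',(379,181),(305,168)),('term',(367,172),(292,173)),('nest',(321,218),(352,190)),('fix',(319,238),(351,219)),('camax',(273,241),(359,238)),('bar',(258,206),(325,240)),('turq',(289,174),(276,222))]:
    print(n,*tri([(s,a),(d,b)]))
w=eyes.calibration('wrist')
snap('wrist','w0.png')
for n in['module_grip','module_terminals','nest','fixture','cam_axis','lever_bar']:
    print(n,[(np.round(d['xy']),round(d['conf'],2)) for d in eyes.place_of('wrist',n)][:4])
print(w['K'],ray(w,(320,200)),np.array(w['R']))
im=snap('scene');cv2.imwrite('pics/crop.png',cv2.resize(im[110:240,250:440],None,fx=4,fy=4,interpolation=cv2.INTER_CUBIC)[:,:,::-1])
```

```text
grip [0.5713 0.2445 0.0226] [0.0022640736388507394, 0.0022640736388507667]
term [0.5202 0.2348 0.0228] [0.001880970354696103, 0.001880970354696149]
nest [ 0.6206 -0.0139  0.1005] [0.0030645541170194607, 0.0030645541170193965]
fix [ 0.6203 -0.02   -0.0106] [0.002444935850045033, 0.0024449358500450618]
camax [ 0.5783 -0.1515  0.0447] [0.0056948289965215474, 0.005694828996521619]
bar [ 0.4736 -0.1417  0.0773] [0.0012897942980958142, 0.0012897942980956128]
turq [0.39   0.0161 0.0331] [0.001199453722012787, 0.0011994537220128333]
module_grip [(array([145., 171.]), 0.96)]
module_terminals [(array([116., 198.]), 0.94)]
nest [(array([334., 216.]), 0.57)]
fixture [(array([330., 198.]), 0.77)]
cam_axis []
lever_bar [(array([212., 313.]), 0.82)]
[[291.7278   0.     319.1165]
 [  0.     291.7278 203.3812]
 [  0.       0.       1.    ]] (array([0.5993, 0.0669, 0.3856]), array([ 0.0038, -0.2301, -0.9732])) [[ 1.      0.0011  0.0005]
 [ 0.001  -0.9704  0.2414]
 [ 0.0008 -0.2414 -0.9704]]
```

View pics/crop.png

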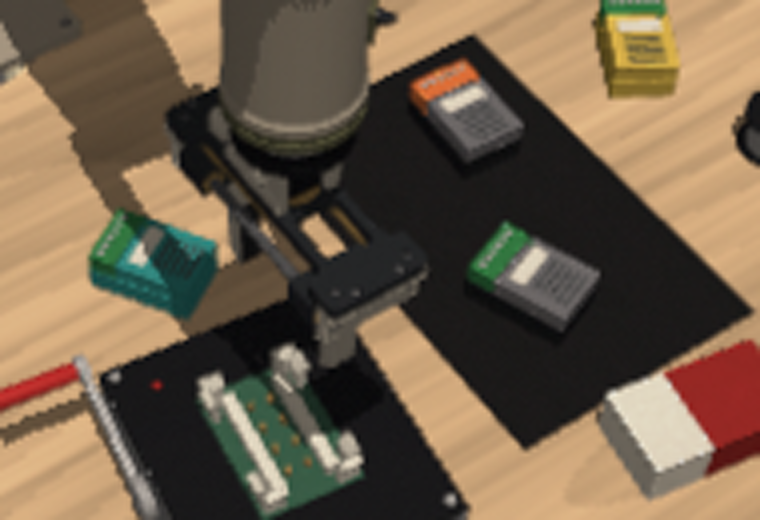

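View pics/w0.png

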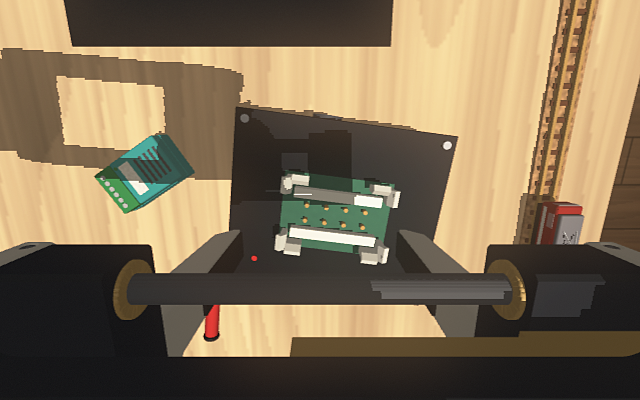

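The crop confirms the black/grey module with green terminals on the mat, at scene (379,181). The wrist view shows the nest centre near (334,216), rails sloping about 6°, and screws at (245,118) and (447,146). I'm moving towards the module and will take a second wrist view of the nest on the way.

Request:
{"method": "apply_moves", "body": {"steps": [1, -0.1, 0, 0, 0, 0, 100, 1, -0.1, 0, 0, 0, 0, 100, 0.6, -0.1, 0, 0, 0, 0, 100, 0, 0, 0, 0, 0, 0, 100]}}

```text
t: 1.43
tool_pos: [0.5904, 0.0814, 0.2187]
orientation: [-2.217, -2.224, -0.001]
force: [-0.0, -0.4, 0.1]
opening: 0.0932
gripper_force: 0.0
```

Run:
```python
from h import *
import pickle
np.set_printoptions(precision=4,suppress=True)
w=eyes.calibration('wrist'); im=snap('wrist','w1.png'); pickle.dump(w,open('w1.pkl','wb'))
for n in['nest','fixture','cam_axis','lever_bar','module_grip','module_terminals']:
    print(n,[(np.round(d['xy'],1),round(d['conf'],2)) for d in eyes.place_of('wrist',n)][:4])
cv2.imwrite('pics/w1c.png',cv2.resize(im[150:400,180:480],None,fx=2,fy=2,interpolation=cv2.INTER_CUBIC)[:,:,::-1])
print(robot.read_state()['tool_pos'])
```

```text
nest []
fixture [(array([336.1, 254.1]), 0.79)]
cam_axis []
lever_bar [(array([227.1, 369.4]), 0.81), (array([337.8, 255.8]), 0.5)]
module_grip [(array([305.8,  27.7]), 0.86), (array([164.5, 233.9]), 0.68)]
module_terminals [(array([133.9, 252.5]), 0.92), (array([263.3,  43.8]), 0.61)]
[0.5912 0.077  0.2186]
```

View pics/w1.png

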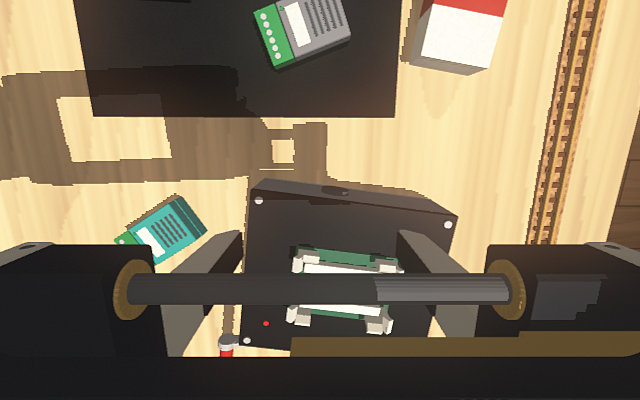

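The second wrist view shows the deck screws at (259,201), (448,225) and (247,340), with the nest half hidden behind the gripper. The green module is at (306,28). I'll use the screws and corner guides from both views to fix the fixture.

Run:
```python
from h import *
import pickle
np.set_printoptions(precision=4,suppress=True)
w1=pickle.load(open('w1.pkl','rb'))
R0=np.array([[1,.0011,.0005],[.001,-.9704,.2414],[.0008,-.2414,-.9704]]);c0=np.array([.5993,.0669,.3856])
w0=dict(K=w1['K'],R=R0,t=-R0@c0)
a=cv2.imread('pics/w0.png',0);b=cv2.imread('pics/w1.png',0)
def cen(im,p,r=8,th=110):
    x,y=p;s=im[y-r:y+r+1,x-r:x+r+1].astype(float);m=np.where(s>th,s-th,0)
    ys,xs=np.mgrid[-r:r+1,-r:r+1];return (x+(m*xs).sum()/m.sum(),y+(m*ys).sum()/m.sum())
p=[cen(a,(245,118)),cen(a,(447,146),7)];q=[cen(b,(259,201),6),cen(b,(448,225),7),cen(b,(247,340),6)]
print(p,q)
X=[tri([(w0,p[i]),(w1,q[i])]) for i in(0,1)];print(X)
A=[atz(w0,p[0],.091),atz(w0,p[1],.091),atz(w1,q[0],.091),atz(w1,q[1],.091),atz(w1,q[2],.091)];print(np.array(A))
for i,j in((0,1),(2,3)):
    d=A[j]-A[i];print(np.linalg.norm(d),np.degrees(np.arctan2(d[1],d[0])))
# w0 guides tops z .117
for n,z in(('nest',.102),):print(atz(w0,(334,216),z))
print('fix',atz(w0,(330,198),0),atz(w1,(336,254),0))
print('bar w0,w1',tri([(w0,(212,313)),(w1,(227.1,369.4))]))
print('bar@.078',atz(w0,(212,313),.078))
g=cv2.imread('pics/w0.png')[160:275,260:410];cv2.imwrite('pics/nest.png',cv2.resize(g,None,fx=5,fy=5,interpolation=cv2.INTER_CUBIC))
print('mod',[atz(w1,x,.022) for x in((305.8,27.7),(263.3,43.8))])
```

```text
[(np.float64(243.9), np.float64(115.0)), (np.float64(447.09816694440235), np.float64(145.1599757612483))] [(np.float64(258.3537290715373), np.float64(201.1461187214612)), (np.float64(448.4492974954184), np.float64(224.85125229077582)), (np.float64(245.98448519040903), np.float64(341.1755994358251))]
[(array([0.5301, 0.0809, 0.1055]), [0.00017496243313131117, 0.0001749624331312366]), (array([0.7253, 0.0534, 0.0942]), [0.0002819175816840176, 0.00028191758168395536])]
[[ 0.5267  0.0816  0.091 ]
 [ 0.7264  0.0532  0.091 ]
 [ 0.5268  0.0774  0.091 ]
 [ 0.7271  0.0523  0.091 ]
 [ 0.5044 -0.0923  0.091 ]]
0.2017110608992875 -8.102543111025803
0.20184707653300923 -7.121431494361726
[ 0.6146 -0.0168  0.102 ]
fix [ 0.6143 -0.0215  0.    ] [ 0.6143 -0.0214  0.    ]
bar w0,w1 (array([ 0.4744, -0.1419,  0.0818]), [0.0014074287339497318, 0.0014074287339498222])
bar@.078 [ 0.4713 -0.1451  0.078 ]
mod [array([0.5743, 0.2604, 0.022 ]), array([0.5261, 0.2438, 0.022 ])]
```

View pics/nest.png

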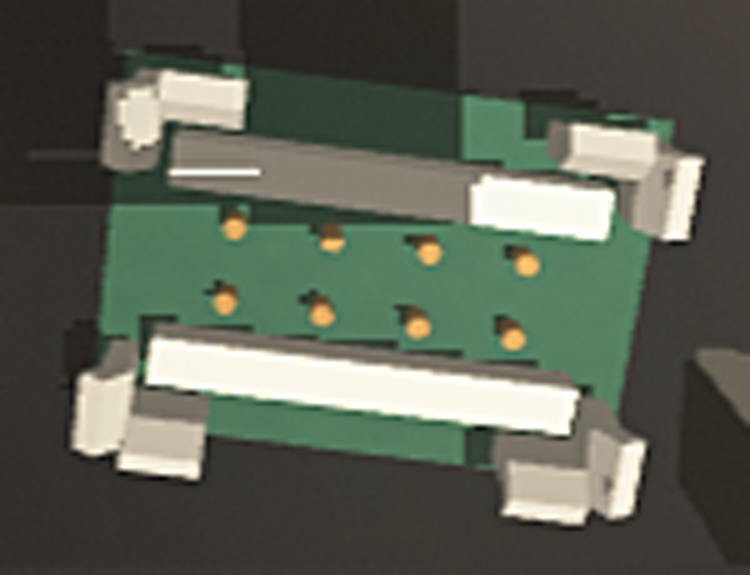

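Request:
{"method": "apply_moves", "body": {"steps": [0.95, -0.1, 0, 0, 0, 0, 100, 0.95, -0.1, 0, 0, 0, 0, 100, 0.95, -0.1, 0, 0, 0, 0, 100, 0.95, -0.1, 0, 0, 0, 0, 100, 0.95, -0.1, 0, 0, 0, 0, 100, 0.95, -0.1, 0, 0, 0, 0, 100, 0, 0, 0, 0, 0, 1, 100, 0, 0, 0, 0, 0, 1, 100, 0, 0, 0, 0, 0, 1, 100, 0, 0, 0, 0, 0, 1, 100, 0, 0, 0, 0, 0, 1, 100, 0, 0, 0, 0, 0, 1, 100]}}

```text
t: 2.78
tool_pos: [0.5733, 0.2483, 0.2185]
orientation: [2.803, 1.418, -0.0]
force: [0.1, -0.1, 0.4]
opening: 0.0933
gripper_force: 0.0
```

Request:
{"method": "apply_moves", "body": {"steps": [0, 0, 0, 0, 0, 1, 100, 0, 0, 0, 0, 0, 1, 100, 0, 0, 0, 0, 0, 1, 100, 0, 0, 0, 0, 0, 1, 100, 0, 0, 0, 0, 0, 1, 100, 0, 0, 0, 0, 0, 1, 100, 0, 0, 0, 0, 0, 0, 100, 0, 0, 0, 0, 0, 0, 100]}}

```text
t: 3.45
tool_pos: [0.5733, 0.2484, 0.2186]
orientation: [3.102, 0.495, -0.0]
force: [0.4, -0.6, -0.6]
opening: 0.0934
gripper_force: 0.0
```

Run:
```python
from h import *
np.set_printoptions(precision=4,suppress=True)
s=robot.read_state();print(s['tool_pos'],Rn.from_rotvec(s['orientation']).as_matrix(),s['q'])
w=eyes.calibration('wrist'); im=snap('wrist','w2.png')
for n in['module_grip','module_terminals']:
    for d in eyes.place_of('wrist',n):print(n,d,atz(w,d['xy'],.022))
im=im.astype(int);g=((im[:,:,1]>im[:,:,0]+40)&(im[:,:,1]>im[:,:,2]+30)).astype(np.uint8)
n,l,st,c=cv2.connectedComponentsWithStats(g)
for i in range(1,n):
    if st[i,4]>100:
        pts=np.argwhere(l==i)[:,::-1].astype(np.float32);print(st[i],cv2.minAreaRect(pts),atz(w,c[i],.042))
```

```text
[0.5733 0.2484 0.2186] [[ 0.9503  0.3113 -0.    ]
 [ 0.3113 -0.9503 -0.0001]
 [-0.0001  0.     -1.    ]] [ 0.3269  0.1971  1.4143 -0.      1.5303  1.5812]
module_grip {'xy': [98.1, 238.8], 'conf': 0.9} [0.4126 0.5042 0.022 ]
module_grip {'xy': [310.8, 185.4], 'conf': 0.56} [0.5689 0.2586 0.022 ]
module_terminals {'xy': [312.7, 217.1], 'conf': 0.56} [0.5299 0.2435 0.022 ]
[577 192  47  39 401] ((595.0817260742188, 205.96078491210938), (27.984783172607422, 49.325382232666016), 50.35582733154297) [ 0.6553 -0.0796  0.042 ]
[540 203  24  25 134] ((550.8851928710938, 213.06077575683594), (10.346041679382324, 27.20195198059082), 35.53767395019531) [ 0.6311 -0.03    0.042 ]
[524 228  23  16 121] ((535.0704345703125, 235.8993377685547), (10.158475875854492, 24.331188201904297), 34.99202346801758) [ 0.5995 -0.026   0.042 ]
[563 229  21  15 120] ((572.6000366210938, 237.8000030517578), (16.994115829467773, 14.310833930969238), 26.56505012512207) [ 0.6117 -0.0717  0.042 ]
```

View pics/w2.png

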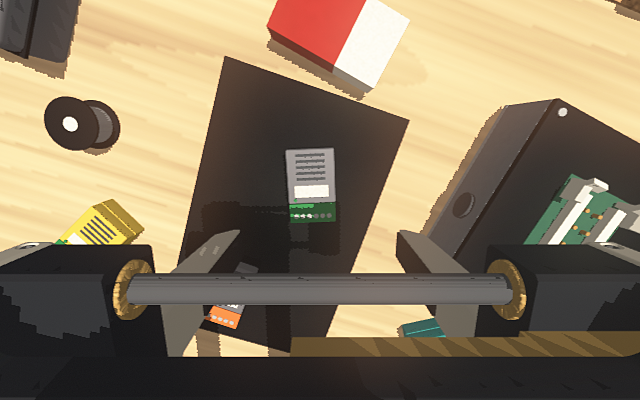

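This view shows the module at (311,185), green end down (towards the robot), almost aligned with the tool. Its top corners are at (286,151), (334,149), (289,205) and (336,203).

Run:
```python
from h import *
np.set_printoptions(precision=4,suppress=True)
w=eyes.calibration('wrist'); im=cv2.imread('pics/w2.png')
C=[atz(w,p,.042) for p in((286,150.5),(334.5,148.5),(289,205),(336.5,203.5))];print(np.array(C))
d=C[0]+C[1]-C[2]-C[3];print('yaw long',np.degrees(np.arctan2(d[1],d[0])))
e=C[0]-C[1];f=C[2]-C[3];print('widths',np.linalg.norm(e),np.linalg.norm(f),'yaw',[np.degrees(np.arctan2(-v[0],v[1])) for v in(e,f)])
u=d/np.linalg.norm(d);print('centre from back edge',(C[0]+C[1])/2-u*.045)
cv2.imwrite('pics/w2c.png',cv2.resize(im[135:235,270:355],None,fx=6,fy=6,interpolation=cv2.INTER_CUBIC))
```

```text
[[0.6026 0.2995 0.042 ]
 [0.6223 0.2467 0.042 ]
 [0.5412 0.2773 0.042 ]
 [0.561  0.2231 0.042 ]]
yaw long 20.434748011287745
widths 0.05632609274633157 0.05771638847143579 yaw [np.float64(20.52351288321236), np.float64(20.066094010649095)]
centre from back edge [0.5703 0.2574 0.042 ]
```

View pics/w2c.png

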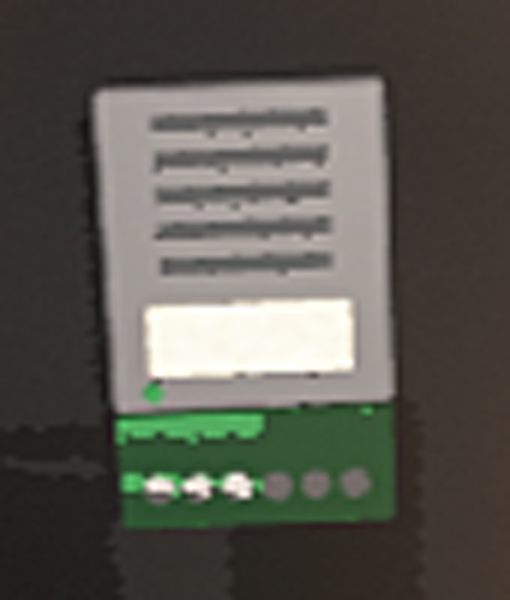

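Request:
{"method": "apply_moves", "body": {"steps": [0, -0.32, 0.8, 0, 0, -0.38, 100, 0, 0, 1, 0, 0, 0, 100, 0, 0, 1, 0, 0, 0, 100, 0, 0, 1, 0, 0, 0, 100, 0, 0, 1, 0, 0, 0, 100, 0, 0, 0.9, 0, 0, 0, 100, 0, 0, 0.7, 0, 0, 0, 100, 0, 0, 0.4, 0, 0, 0, 100, 0, 0, 0.2, 0, 0, 0, 100, 0, 0, 0, 0, 0, 0, 100], "grip_force": 25}}

```text
t: 4.43
tool_pos: [0.5693, 0.2578, 0.0075]
orientation: [3.092, 0.554, -0.003]
force: [-1.1, 0.8, -0.5]
opening: 0.093
gripper_force: 0.0
```

Request:
{"method": "apply_moves", "body": {"steps": [0, 0, 0, 0, 0, 0, 55, 0, 0, 0, 0, 0, 0, 55, 0, 0, 0, 0, 0, 0, 55, 0, 0, 0, 0, 0, 0, 55, 0, 0, 0, 0, 0, 0, 55, 0, 0, 0, 0, 0, 0, 55, 0, 0, 0, 0, 0, 0, 55, 0, 0, 0, 0, 0, 0, 55], "grip_force": 25}}

```text
t: 5.1
tool_pos: [0.5705, 0.2581, 0.0093]
orientation: [3.092, 0.553, 0.001]
force: [-1.5, -1.6, 5.7]
opening: 0.0574
gripper_force: 25.0
```

Request:
{"method": "apply_moves", "body": {"steps": [0, 0, -0.2, 0, 0, 0, 55, 0, 0, -0.4, 0, 0, 0, 55, 0, 0, -0.7, 0, 0, 0, 55, 0, 0, -0.8, 0, 0, 0, 55, 0, 0, -0.8, 0, 0, 0.4, 55, 0, 0, -0.8, 0, 0, 0.7, 55, 0, 0, -0.8, 0, 0, 0.8, 55, 0, 0, -0.8, 0, 0, 0.8, 55, 0, 0, -0.7, 0, 0, 0.8, 55, 0, 0, -0.4, 0, 0, 0.7, 55, 0, 0, -0.1, 0, 0, 0.4, 55, 0, 0, 0, 0, 0, 0, 55]}}

```text
t: 6.1
tool_pos: [0.5706, 0.2585, 0.206]
orientation: [-3.134, 0.203, -0.004]
force: [-0.0, 0.4, -4.6]
opening: 0.0578
gripper_force: 25.0
```

Request:
{"method": "apply_moves", "body": {"steps": [0.1, 0.3, 0, 0, 0, 0, 55, 0.2, 0.6, 0, 0, 0, 0, 55, 0.3, 0.9, 0, 0, 0, 0, 55, 0.3, 1, 0, 0, 0, 0, 55, 0.3, 1, 0, 0, 0, 0, 55, 0.3, 1, 0, 0, 0, 0, 55, 0.3, 1, 0, 0, 0, 0, 55, 0.3, 1, 0, 0, 0, 0, 55, 0.3, 1, 0, 0, 0, 0, 55, 0.2, 0.75, 0, 0, 0, 0, 55, 0.08, 0.4, 0, 0, 0, 0, 55, 0, 0, 0, 0, 0, 0, 55]}}

```text
t: 7.1
tool_pos: [0.6148, -0.0217, 0.2024]
orientation: [3.134, -0.204, -0.003]
force: [-0.5, -0.3, -4.4]
opening: 0.0579
gripper_force: 25.0
```

Request:
{"method": "apply_moves", "body": {"steps": [0, 0, 0, 0, 0, 0, 55, 0, 0, 0, 0, 0, 0, 55]}}

```text
t: 7.27
tool_pos: [0.6151, -0.0176, 0.2031]
orientation: [-3.135, 0.199, 0.002]
force: [-0.0, 0.1, -4.7]
opening: 0.0578
gripper_force: 25.0
```

Run:
```python
from h import *
import pickle
np.set_printoptions(precision=4,suppress=True)
s=robot.read_state();R=Rn.from_rotvec(s['orientation']).as_matrix();print(s['tool_pos'],R[:,0],R[:,2],s['force'],s['opening'],s['gripper_force'])
w=eyes.calibration('wrist'); im=snap('wrist','w3.png');pickle.dump(w,open('w3.pkl','wb'))
for n in['module_grip','module_terminals','nest','lever_bar','cam_axis']:
    for d in eyes.place_of('wrist',n)[:2]:print(n,d)
cv2.imwrite('pics/w3c.png',cv2.resize(im[90:300,200:440],None,fx=2.8,fy=2.8,interpolation=cv2.INTER_CUBIC)[:,:,::-1])
```

```text
[ 0.6151 -0.0176  0.2031] [ 0.992  -0.1264 -0.0012] [-0.0012  0.0007 -1.    ] [-0.0377  0.0959 -4.7197] 0.05780413441304319 24.9959859251976
module_grip {'xy': [319.5, 252.4], 'conf': 0.71}
module_terminals {'xy': [318.8, 319.7], 'conf': 0.69}
```

View pics/w3c.png

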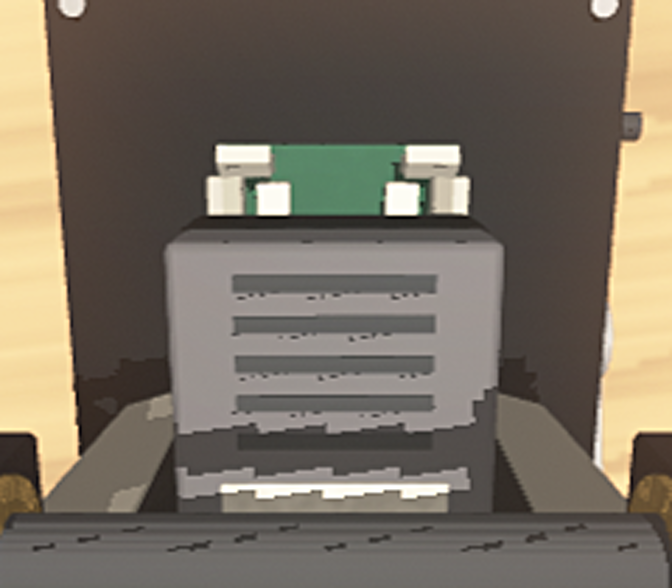

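The crop shows the module held square in front of the nest's two back guides, which are symmetric about crop column 338 (image 320.7). The module is centred at image 319.3, and the deck screws are level at row 93. So it needs only a shift of about 1 mm sideways, plus a check along the length.

Run:
```python
from h import *
import pickle
np.set_printoptions(precision=4,suppress=True)
w=pickle.load(open('w3.pkl','rb'))
T=np.array([.6151,-.0176]);x=np.array([.992,-.1264]);y=np.array([-.1264,-.992])
px=lambda c:(c[0]/2.8+200-.3,c[1]/2.8+90-.3)
def rel(n,c,z):
    P=atz(w,px(c),z)[:2]-T;print(n,'tool x,y mm',np.array([P@x,P@y])*1000)
rel('screwL',(71,8),.091);rel('screwR',(603,8),.091)
rel('guideL top outer back',(216,146),.117);rel('guideR top outer back',(460,146),.117)
rel('guideside L outer',(207,178),.117);rel('R',(468,178),.117)
rel('railL end',(255,182),.102);rel('railR end',(421,182),.102);rel('railL in',(291,182),.102);rel('railR in',(384,182),.102)
rel('pcb back',(338,146),.0905)
zt=.2031-.009+.002+.04+.0
rel('mod top backL',(166,245),.1957+.04);rel('mod backR',(502,245),.1957+.04)
# w0: same features
R0=np.array([[1,.0011,.0005],[.001,-.9704,.2414],[.0008,-.2414,-.9704]]);c0=np.array([.5993,.0669,.3856])
w0=dict(K=w['K'],R=R0,t=-R0@c0)
def rel0(n,c,z):
    P=atz(w0,(c[0]/5+260-.4,c[1]/5+160-.4),z)[:2]-T;print(n,np.array([P@x,P@y])*1000)
rel0('low rail L',(148.5,358),.102);rel0('low rail R',(575,411),.102);rel0('up rail L',(169,162),.102);rel0('up rail R',(610,215),.102)
rel0('pins',(374.5,281.4),.1)
```

```text
screwL tool x,y mm [ 98.9603 -85.0904]
screwR tool x,y mm [99.1185 85.8669]
guideL top outer back tool x,y mm [ 56.5462 -36.2332]
guideR top outer back tool x,y mm [56.628  37.7186]
guideside L outer tool x,y mm [ 46.9554 -39.3145]
R tool x,y mm [47.0472 40.5331]
railL end tool x,y mm [ 44.5601 -26.1113]
railR end tool x,y mm [44.6224 27.7491]
railL in tool x,y mm [ 44.5736 -14.4286]
railR in tool x,y mm [44.6085 15.7462]
pcb back tool x,y mm [55.5998  0.8347]
mod top backL tool x,y mm [ 44.9248 -28.084 ]
mod backR tool x,y mm [44.9941 27.5453]
low rail L [-43.8078  21.2274]
low rail R [45.0086 21.5098]
up rail L [-44.0047 -20.1282]
up rail R [ 44.7232 -20.6049]
pins [ 0.0796 -0.3179]
```

Request:
{"method": "apply_moves", "body": {"steps": [0.01, 0.03, 0.2, 0, 0, 0, 55, 0, 0, 0.5, 0, 0, 0, 55, 0, 0, 0.6, 0, 0, 0, 55, 0, 0, 0.5, 0, 0, 0, 55, 0, 0, 0.3, 0, 0, 0, 55, 0, 0, 0.2, 0, 0, 0, 55, 0, 0, 0.1, 0, 0, 0, 55, 0, 0, 0.1, 0, 0, 0, 55, 0, 0, 0.1, 0, 0, 0, 55, 0, 0, 0.1, 0, 0, 0, 55, 0, 0, 0, 0, 0, 0, 55]}}

```text
t: 8.48
tool_pos: [0.6158, -0.0194, 0.1225]
orientation: [3.135, -0.201, 0.0]
force: [-0.7, 0.4, -4.4]
opening: 0.0581
gripper_force: 25.0
```

Request:
{"method": "apply_moves", "body": {"steps": [0, 0, 0.05, 0, 0, 0, 55, 0, 0, 0.05, 0, 0, 0, 55, 0, 0, 0.05, 0, 0, 0, 55, 0, 0, 0.05, 0, 0, 0, 55, 0, 0, 0.05, 0, 0, 0, 55, 0, 0, 0, 0, 0, 0, 55, 0, 0, 0, 0, 0, 0, 55]}}

```text
t: 9.07
tool_pos: [0.6156, -0.0193, 0.115]
orientation: [-3.135, 0.201, 0.0]
force: [-0.0, 0.6, -3.7]
opening: 0.0579
gripper_force: 25.0
```

Run:
```python
from h import *
s=robot.read_state();print(s['tool_pos'],s['force'],s['wrist_torque'],s['opening'])
```

```text
[ 0.61564917 -0.01932037  0.1149764 ] [-3.52741582e-04  5.75550558e-01 -3.68671133e+00] [0.05396195 0.12342014 0.01046261] 0.057901739262779826
```

Request:
{"method": "apply_moves", "body": {"steps": [0, 0, 0.03, 0, 0, 0, 55, 0, 0, 0.03, 0, 0, 0, 55, 0, 0, 0.03, 0, 0, 0, 55, 0, 0, 0.03, 0, 0, 0, 55, 0, 0, 0, 0, 0, 0, 55, 0, 0, 0, 0, 0, 0, 55]}}

```text
t: 9.57
tool_pos: [0.6157, -0.0193, 0.1114]
orientation: [-3.135, 0.2, 0.0]
force: [-0.3, 0.5, -3.8]
opening: 0.0582
gripper_force: 25.0
```

Request:
{"method": "apply_moves", "body": {"steps": [0, 0, 0.03, 0, 0, 0, 55, 0, 0, 0, 0, 0, 0, 55, 0, 0, 0, 0, 0, 0, 55]}}

```text
t: 9.82
tool_pos: [0.6157, -0.0193, 0.1106]
orientation: [-3.135, 0.2, 0.0]
force: [-0.3, 0.1, -5.5]
opening: 0.0577
gripper_force: 25.0
```

Request:
{"method": "apply_moves", "body": {"steps": [0, 0, 0.03, 0, 0, 0, 55, 0, 0, 0, 0, 0, 0, 55, 0, 0, 0, 0, 0, 0, 55]}}

```text
t: 10.07
tool_pos: [0.6157, -0.0193, 0.1096]
orientation: [-3.135, 0.201, 0.0]
force: [1.1, -0.3, -3.6]
opening: 0.0577
gripper_force: 25.0
```

Request:
{"method": "apply_moves", "body": {"steps": [0, 0, 0.02, 0, 0, 0, 55, 0, 0, 0, 0, 0, 0, 55, 0, 0, 0, 0, 0, 0, 55]}}

```text
t: 10.32
tool_pos: [0.6158, -0.0193, 0.1093]
orientation: [-3.135, 0.201, -0.0]
force: [-0.1, -0.0, -2.7]
opening: 0.0581
gripper_force: 25.0
```

Request:
{"method": "apply_moves", "body": {"steps": [0, 0, 0.02, 0, 0, 0, 55, 0, 0, 0, 0, 0, 0, 55, 0, 0, 0, 0, 0, 0, 55]}}

```text
t: 10.57
tool_pos: [0.6159, -0.0193, 0.1093]
orientation: [3.135, -0.2, 0.001]
force: [-4.6, 1.7, 5.1]
opening: 0.0582
gripper_force: 25.0
```

Contact felt (force z went from -4.7 to +5 N). Now I open and retreat straight up.

Request:
{"method": "apply_moves", "body": {"steps": [0, 0, 0, 0, 0, 0, 66, 0, 0, 0, 0, 0, 0, 75, 0, 0, 0, 0, 0, 0, 90, 0, 0, 0, 0, 0, 0, 90, 0, 0, -0.1, 0, 0, 0, 90, 0, 0, -0.3, 0, 0, 0, 90, 0, 0, -0.8, 0, 0, 0, 90, 0, 0, -1, 0, 0, 0, 90, 0, 0, -1, 0, 0, 0, 90, 0, 0, -0.8, 0, 0, 0, 90, 0, 0, 0, 0, 0, 0, 90, 0, 0, 0, 0, 0, 0, 90]}}

```text
t: 11.57
tool_pos: [0.6173, -0.0195, 0.2319]
orientation: [3.135, -0.201, 0.008]
force: [-1.0, -0.1, -0.3]
opening: 0.0836
gripper_force: 0.0
```

Run:
```python
from h import *
import pickle
np.set_printoptions(precision=4,suppress=True)
s=robot.read_state();R=Rn.from_rotvec(s['orientation']).as_matrix();print(s['tool_pos'],R[:,0],s['opening'],s['gripper_force'],s['q'])
w=eyes.calibration('wrist'); im=snap('wrist','w4.png');pickle.dump(w,open('w4.pkl','wb'))
for n in['module_grip','module_terminals','lever_bar','cam_axis']:
    for d in eyes.place_of('wrist',n)[:2]:print(n,d, atz(w,d['xy'],.122))
cv2.imwrite('pics/w4c.png',cv2.resize(im[60:330,150:490],None,fx=2.2,fy=2.2,interpolation=cv2.INTER_CUBIC)[:,:,::-1])
```

```text
[ 0.6173 -0.0195  0.2319] [ 0.9918 -0.1274  0.0054] 0.08362884868095807 0.0 [-0.1146  0.1671  1.4238 -0.      1.5454  1.584 ]
module_grip {'xy': [317.4, 340.1], 'conf': 0.86} [0.4611 0.0025 0.122 ]
module_grip {'xy': [318.3, 203.1], 'conf': 0.84} [ 0.6153 -0.0182  0.122 ]
module_terminals {'xy': [319.6, 246.4], 'conf': 0.79} [ 0.5703 -0.0138  0.122 ]
```

View pics/w4c.png

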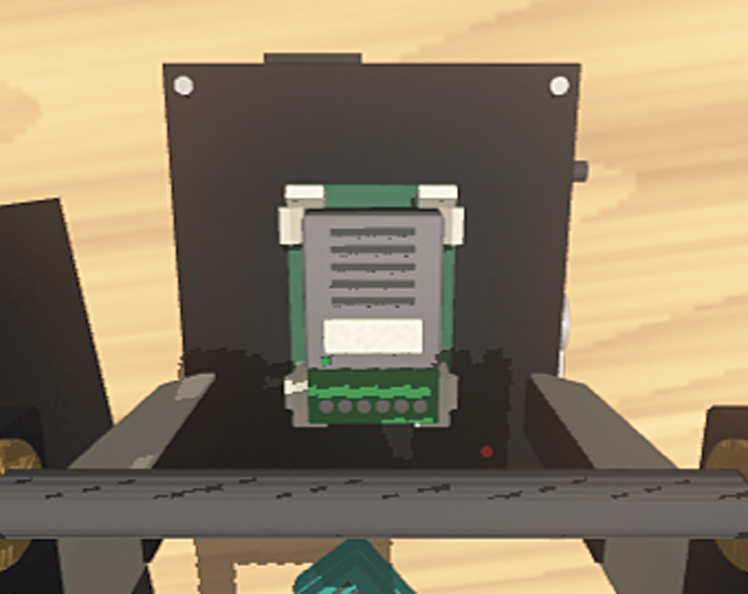

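The module sits square between the four guides, green end to the open front (terminals at crop (372,400)). Now the lever: move over the bar and turn the fingers so they close along the fixture's x.

Request:
{"method": "apply_moves", "body": {"steps": [-0.5, 0.55, 0, 0, 0, 0, 100, -0.85, 0.93, 0, 0, 0, 0, 100, -0.85, 0.93, 0, 0, 0, 0, 100, -0.85, 0.93, 0, 0, 0, 0, 100, -0.85, 0.93, 0, 0, 0, 0, 100, -0.35, 0.39, 0, 0, 0, 0, 100, 0, 0, 0, 0, 0, -1, 100, 0, 0, 0, 0, 0, -1, 100, 0, 0, 0, 0, 0, -1, 100, 0, 0, 0, 0, 0, -1, 100, 0, 0, 0, 0, 0, -1, 100, 0, 0, 0, 0, 0, -1, 100], "grip_force": 20}}

```text
t: 12.82
tool_pos: [0.4709, -0.1416, 0.2274]
orientation: [-3.041, -0.785, 0.002]
force: [0.4, -1.0, -0.5]
opening: 0.0927
gripper_force: 0.0
```

Request:
{"method": "apply_moves", "body": {"steps": [0, 0, 0, 0, 0, -1, 100, 0, 0, 0, 0, 0, -1, 100, 0, 0, 0, 0, 0, -1, 100, 0, 0, 0, 0, 0, -1, 100, 0, 0, 0, 0, 0, -1, 100, 0, 0, 0, 0, 0, -1, 100, 0, 0, 0, 0, 0, -1, 100, 0, 0, 0, 0, 0, -1, 100, 0, 0, 0, 0, 0, -1, 100, 0, 0, 0, 0, 0, 0, 100, 0, 0, 0, 0, 0, 0, 100]}}

```text
t: 13.73
tool_pos: [0.4711, -0.1416, 0.2277]
orientation: [-2.361, -2.07, 0.001]
force: [-0.0, 0.3, -0.7]
opening: 0.0929
gripper_force: 0.0
```

```bash
cat > bar.py <<'E'
from h import *
np.set_printoptions(precision=4,suppress=True)
s=robot.read_state();R=Rn.from_rotvec(s['orientation']).as_matrix();T=s['tool_pos'];print(T,R[:,0],s['q'])
w=eyes.calibration('wrist'); im=snap('wrist')
def show(n,P):print(n,P,'tool units',R.T@(P-T)/.03)
for n in['lever_bar','cam_axis','module_grip']:
    for d in eyes.place_of('wrist',n)[:2]:print(d);show(n,atz(w,d['xy'],.078 if n[0]=='l' else .122))
i=im.astype(int);m=((i[:,:,0]>i[:,:,1]*2+30)&(i[:,:,0]>i[:,:,2]*2+30)).astype(np.uint8)
n,l,st,c=cv2.connectedComponentsWithStats(m)
for k in range(1,n):
    if st[k,4]>60:
        r=cv2.minAreaRect(np.argwhere(l==k)[:,::-1].astype(np.float32));print(st[k],r)
        b=cv2.boxPoints(r);e=[(b[a]+b[(a+1)%4])/2 for a in range(4)]
        for q in e:print('  edge mid',q,atz(w,q,.078))
        show('red centre',atz(w,r[0],.078))
E
python3 bar.py
```

```text
[ 0.4711 -0.1416  0.2277] [0.1306 0.9914 0.0004] [-0.3962 -0.168   1.7664  0.      1.5447 -0.2652]
{'xy': [322.5, 193.9], 'conf': 0.89}
lever_bar [ 0.4739 -0.143   0.078 ] tool units [-0.0377  0.1058  4.9907]
{'xy': [447.8, 343.5], 'conf': 0.62}
lever_bar [ 0.607  -0.3561  0.078 ] tool units [-6.499   5.4316  4.9807]
{'xy': [473.6, 42.1], 'conf': 0.85}
module_grip [ 0.6181 -0.0199  0.122 ] tool units [4.6595 4.3328 3.5201]
{'xy': [229.9, 64.3], 'conf': 0.65}
module_grip [ 0.41   -0.0101  0.122 ] tool units [ 4.0761 -2.5859  3.5295]
[315 206  12  16 170] ((320.5, 213.5), (15.0, 11.0), 90.0)
  edge mid [320.5 206. ] [ 0.4699 -0.1565  0.078 ]
  edge mid [326.  213.5] [ 0.4749 -0.1659  0.078 ]
  edge mid [320.5 221. ] [ 0.4676 -0.1739  0.078 ]
  edge mid [315.  213.5] [ 0.4626 -0.1643  0.078 ]
red centre [ 0.4688 -0.1651  0.078 ] tool units [-0.7911  0.0335  4.9905]
[235 337  56  20 878] ((262.5018005371094, 346.485107421875), (55.2020149230957, 17.50821304321289), 6.911227226257324)
  edge mid [235.1013 343.1638] [ 0.3393 -0.3208  0.078 ]
  edge mid [263.5552 337.7946] [ 0.3765 -0.3177  0.078 ]
  edge mid [289.9023 349.8064] [ 0.4068 -0.3396  0.078 ]
  edge mid [261.4484 355.1756] [ 0.3693 -0.3429  0.078 ]
red centre [ 0.3729 -0.3302  0.078 ] tool units [-6.6625 -2.4155  4.9915]
```

Bar middle at (0.474,-0.143), which agrees with the earlier measurements within 2 mm. I'm descending around it and gripping.

Request:
{"method": "apply_moves", "body": {"steps": [0, 0.1, 0.5, 0, 0, 0, 100, 0, 0, 0.9, 0, 0, 0, 100, 0, 0, 1, 0, 0, 0, 100, 0, 0, 1, 0, 0, 0, 100, 0, 0, 0.9, 0, 0, 0, 100, 0, 0, 0.7, 0, 0, 0, 100, 0, 0, 0.4, 0, 0, 0, 100, 0, 0, 0.2, 0, 0, 0, 100, 0, 0, 0, 0, 0, 0, 100]}}

```text
t: 14.68
tool_pos: [0.4738, -0.1419, 0.0596]
orientation: [-2.358, -2.073, 0.001]
force: [-0.3, -0.3, -0.2]
opening: 0.0928
gripper_force: 0.0
```

Request:
{"method": "apply_moves", "body": {"steps": [0, 0, 0, 0, 0, 0, 50, 0, 0, 0, 0, 0, 0, 25, 0, 0, 0, 0, 0, 0, 10, 0, 0, 0, 0, 0, 0, 10, 0, 0, 0, 0, 0, 0, 10, 0, 0, 0, 0, 0, 0, 10, 0, 0, 0, 0, 0, 0, 10, 0, 0, 0, 0, 0, 0, 10, 0, 0, 0, 0, 0, 0, 10, 0, 0, 0, 0, 0, 0, 10, 0, 0, 0, 0, 0, 0, 10, 0, 0, 0, 0, 0, 0, 10], "grip_force": 20}}

```text
t: 15.68
tool_pos: [0.4738, -0.142, 0.0603]
orientation: [-2.358, -2.074, 0.002]
force: [-18.2, 0.9, 7.0]
opening: 0.0179
gripper_force: 9.5
```

Run:
```python
from h import *
a=np.radians(np.linspace(15,90,31));p=np.c_[-np.cos(a),np.sin(a)]*.11/.03
print(np.round(np.diff(p,axis=0)*[1,-1],2).tolist())
s=robot.read_state();print(s['tool_pos'],s['force'],s['opening'],s['gripper_force'])
```

```text
[[0.04, -0.15], [0.05, -0.15], [0.06, -0.15], [0.06, -0.15], [0.07, -0.14], [0.08, -0.14], [0.08, -0.14], [0.09, -0.13], [0.09, -0.13], [0.1, -0.12], [0.11, -0.12], [0.11, -0.12], [0.12, -0.11], [0.12, -0.11], [0.12, -0.1], [0.13, -0.09], [0.13, -0.09], [0.14, -0.08], [0.14, -0.08], [0.14, -0.07], [0.15, -0.06], [0.15, -0.06], [0.15, -0.05], [0.15, -0.04], [0.16, -0.04], [0.16, -0.03], [0.16, -0.02], [0.16, -0.02], [0.16, -0.01], [0.16, -0.0]]
[ 0.47378605 -0.14203089  0.06033682] [-18.16487733   0.92170512   6.95125765] 0.017877970677696666 9.472715556621552
```

The bar is pushing the tool towards -x by 18 N, so the bar is ~1–2 mm nearer the robot. I'll shift to centre on it.

Request:
{"method": "apply_moves", "body": {"steps": [0, -0.04, 0, 0, 0, 0, 10, 0, -0.03, 0, 0, 0, 0, 10, 0, 0, 0, 0, 0, 0, 10, 0, 0, 0, 0, 0, 0, 10]}}

```text
t: 16.02
tool_pos: [0.4726, -0.1419, 0.0605]
orientation: [2.358, 2.075, 0.001]
force: [3.0, -0.6, -2.3]
opening: 0.0156
gripper_force: 20.0
```

Request:
{"method": "apply_moves", "body": {"steps": [0, 0.04, -0.15, 0, 0, 0, 10, 0, 0.05, -0.15, 0, 0, 0, 10, 0, 0.06, -0.15, 0, 0, 0, 10, 0, 0.06, -0.15, 0, 0, 0, 10, 0, 0.07, -0.14, 0, 0, 0, 10, 0, 0.08, -0.14, 0, 0, 0, 10, 0, 0.08, -0.14, 0, 0, 0, 10, 0, 0.09, -0.13, 0, 0, 0, 10, 0, 0.09, -0.13, 0, 0, 0, 10, 0, 0.1, -0.12, 0, 0, 0, 10, 0, 0, 0, 0, 0, 0, 10]}}

```text
t: 16.93
tool_pos: [0.4923, -0.1444, 0.1032]
orientation: [-2.356, -2.073, 0.004]
force: [-11.6, -0.4, 2.8]
opening: 0.0156
gripper_force: 20.0
```

Force is ~5 N against the motion (the spring), plus ~11 N radial outward; I add a ~1 mm outward correction and go on.

Request:
{"method": "apply_moves", "body": {"steps": [0, 0.08, -0.14, 0, 0, 0, 10, 0, 0.11, -0.12, 0, 0, 0, 10, 0, 0.12, -0.11, 0, 0, 0, 10, 0, 0.12, -0.11, 0, 0, 0, 10, 0, 0.12, -0.1, 0, 0, 0, 10, 0, 0.13, -0.09, 0, 0, 0, 10, 0, 0.13, -0.09, 0, 0, 0, 10, 0, 0.14, -0.08, 0, 0, 0, 10, 0, 0.14, -0.08, 0, 0, 0, 10, 0, 0.12, -0.09, 0, 0, 0, 10, 0, 0, 0, 0, 0, 0, 10]}}

```text
t: 17.85
tool_pos: [0.5296, -0.1495, 0.1356]
orientation: [-2.359, -2.075, 0.002]
force: [-15.4, 2.5, 15.1]
opening: 0.0155
gripper_force: 20.0
```

The upward force fits the bar rolling slightly along the pads (the TCP is ~3 mm higher than commanded); the grip is still good. On to the top.

Request:
{"method": "apply_moves", "body": {"steps": [0, 0.15, -0.06, 0, 0, 0, 10, 0, 0.15, -0.06, 0, 0, 0, 10, 0, 0.15, -0.05, 0, 0, 0, 10, 0, 0.15, -0.04, 0, 0, 0, 10, 0, 0.16, -0.04, 0, 0, 0, 10, 0, 0.16, -0.03, 0, 0, 0, 10, 0, 0, 0, 0, 0, 0, 10]}}

```text
t: 18.43
tool_pos: [0.5579, -0.1534, 0.1437]
orientation: [2.358, 2.074, -0.0]
force: [-7.1, -0.9, 8.1]
opening: 0.0155
gripper_force: 20.0
```

Run:
```python
from h import *
s=robot.read_state();print(s['tool_pos'],s['force'],s['wrist_torque'],s['opening'],s['gripper_force'])
a,b=eyes.calibration('scene'),eyes.calibration('side')
for n in('lever_bar','cam_axis'):
    o=[]
    for c in('scene','side','wrist'):
        snap(c);r=eyes.place_of(c,n)[:2];w=eyes.calibration(c);print(n,c,[(d['xy'],round(d['conf'],2)) for d in r])
        if r and c!='wrist':o.append((w,r[0]['xy']))
    if len(o)==2:print(tri(o))
```

```text
[ 0.55787294 -0.15336231  0.14365651] [-7.12625211 -0.85917406  8.08822827] [-0.09040001  1.4302716   0.01962759] 0.015471202477751968 20.001006424427032
lever_bar scene [([364.9, 142.2], 0.5), ([264.7, 210.7], 0.46)]
lever_bar side [([355.3, 215.3], 0.59)]
lever_bar wrist [([318.3, 257.9], 0.66)]
(array([0.57982339, 0.06225452, 0.13674014]), [0.1550285079663084, 0.15502850796630832])
cam_axis scene [([273.5, 242.7], 0.6)]
cam_axis side [([359.7, 236.6], 0.76)]
cam_axis wrist []
(array([ 0.58276224, -0.15118863,  0.04569918]), [0.008221825448797588, 0.008221825448797722])
```

Request:
{"method": "apply_moves", "body": {"steps": [0, 0.17, -0.03, 0, 0, 0, 10, 0, 0.17, -0.02, 0, 0, 0, 10, 0, 0.17, -0.01, 0, 0, 0, 10, 0, 0.13, 0, 0, 0, 0, 10, 0, 0.06, 0, 0, 0, 0, 10, 0, 0, 0, 0, 0, 0, 10, 0, 0, 0, 0, 0, 0, 10, 0, 0, 0, 0, 0, 0, 10, 0, 0, 0, 0, 0, 0, 10, 0, 0, 0, 0, 0, 0, 10]}}

```text
t: 19.87
tool_pos: [0.5781, -0.156, 0.1451]
orientation: [2.358, 2.074, -0.001]
force: [-7.1, -1.3, 5.3]
opening: 0.0152
gripper_force: 20.0
```

Run:
```python
from h import *
np.set_printoptions(precision=4,suppress=True)
s=robot.read_state();T=s['tool_pos'];R=Rn.from_rotvec(s['orientation']).as_matrix();print(T,R,s['force'],s['wrist_torque'],s['opening'],s['gripper_force'])
for c in('scene','side','wrist'):
    im=snap(c).astype(int);w=eyes.calibration(c)
    for n in('lever_bar','cam_axis','module_grip'):print(c,n,[(d['xy'],round(d['conf'],2)) for d in eyes.place_of(c,n)[:4]])
    print('expected bar',proj(w,np.array([T[0],T[1],.16])),'mod',proj(w,np.array([.6157,-.0188,.122])))
    m=((im[:,:,0]>im[:,:,1]*2+30)&(im[:,:,0]>im[:,:,2]*2+30)).astype(np.uint8)
    k,l,st,cc=cv2.connectedComponentsWithStats(m)
    for i in range(1,k):
        if 15<st[i,4]<900:print('  red',st[i],cc[i])
```

```text
[ 0.5781 -0.156   0.1451] [[ 0.1276  0.9918  0.0004]
 [ 0.9918 -0.1276 -0.001 ]
 [-0.001   0.0005 -1.    ]] [-7.0516 -1.3342  5.2664] [-0.1949  1.3396  0.0158] 0.01516549092782085 20.000766813755035
scene lever_bar []
scene cam_axis [([272.8, 240.9], 0.96)]
scene module_grip [([407.8, 125.3], 0.88), ([289.1, 176.4], 0.86), ([316.2, 216.6], 0.75)]
expected bar [268.984  218.8354] mod [319.0529 212.5163]
  red [417 195  33  33 598] [433.9515 210.0217]
  red [166 215  13  30 223] [172.2646 229.9686]
  red [374 301   7  11  24] [377.3333 305.8333]
  red [339 315  34  23  52] [355.6154 326.4038]
  red [327 331  11  12  46] [331.3043 336.7174]
  red [137 394  11   6  38] [142.2105 397.4474]
side lever_bar [([362.2, 210.8], 0.6)]
side cam_axis [([357.3, 239.2], 0.98), ([351.3, 194.6], 0.26)]
side module_grip [([275.5, 222.7], 0.63), ([357.2, 187.5], 0.59), ([365.2, 211.4], 0.4), ([362.6, 236.5], 0.39)]
expected bar [364.2942 209.5255] mod [352.4186 186.4321]
  red [333 135  20  16 215] [342.3488 141.1721]
  red [435 192  12  13  30] [440.4667 198.1333]
  red [364 205   7  11  43] [366.4186 210.7674]
  red [456 211  10   5  26] [460.5    212.9231]
  red [558 318  37  35 662] [576.5347 334.2462]
  red [302 336  43  16 437] [323.3272 343.5057]
  red [606 355  34  36 721] [625.0596 372.172 ]
wrist lever_bar [([324.0, 257.0], 0.75)]
wrist cam_axis []
wrist module_grip [([78.3, 45.1], 0.67)]
expected bar [320.2861 253.5539] mod [355.1011  -3.0722]
  red [230 105  10   9  71] [234.3239 109.2254]
  red [305 201   1  24  24] [305.  212.5]
  red [306 242  27  31 559] [318.1914 260.9088]
  red [307 305  24   5  89] [318.6067 306.573 ]
```

The lever is at the top: the bar has travelled 106 mm along the fixture's x, 90° by the arc. The side view agrees (bar 362,211 over axis 358,239), and the grip is steady at 20 N. Handing in.

Run:
```python
from h import *
w=eyes.calibration('side');print(atz(w,(358.5,238.5),.05), abs(robot.read_state()['dq']).max())
print(robot.close_job())
```

```text
[ 0.57202389 -0.15067728  0.05      ] 0.0009733639274745717
the job is handed in; nothing more can be done
None
```

I set the green-terminal module flat in the nest with its terminals to the open front, swung the cam lever up to about vertical, and handed the job in with the gripper still holding it there at 20 N. The hand-in reported no verdict, and I did not measure the probe force directly.

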